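Find the canister of brass inserts by its weight and hold it up

ROBOT

A 6-joint arm with a two-finger parallel gripper is mounted at the origin on the work surface. World frame = base frame: x ahead of the robot, y to its left, z up, the work surface at z = 0. Lengths are in m, angles in degrees, forces in N, time in s.
With the tool pointing down it reaches from about 0.375 to 0.925 m from the base axis. Payload 5.7 kg.
Tool frame: the origin (TCP) lies where the fingers leave the gripper's body, on its centre line; the fingertips stand 73 mm ahead of it and the grasp point (between the pads) lies 54 mm ahead of it (manip.hold_point_z is the z of the grasp point in the tool frame, in m); z points along the fingers, y is the line along which they close (so a half turn about z gives the same grasp; the last joint's range is limited). The gripper opens to 85 mm and grips with 20 to 120 N. Pads are 22 mm wide; open, the fingers measure 114 mm over their backs; the gripper's body (76 mm by 85 mm) begins 54 mm behind the grasp point. The pads swing forward as they close: fully open they stand 13 mm farther back than shut.
Start: joints at [63.363, 20.558, 86.54, -0, 72.909, -6.595], TCP at [0.206, 0.564, 0.304] pointing down, gripper open.
Joint ranges: [-170.27, 170.27], [-57.76, 135], [12.27, 136.19], [-55.21, 235.2], [11.17, 155.16], [-170.74, 170.74]. Speed limits (degrees/s): [136.94, 136.94, 180, 180, 180, 180].

INTERFACE

Orientations are given as a 3x3 rotation matrix whose columns are the frame's x, y, z axes.
In Python, from plant import manip, vision gives the robot as it stands. The module is installed in compiled form; this text tells all that it offers. Calls block until the motion is done:
- manip.move_pose(position, orientation): joint-space move of the TCP to a pose.
- manip.move_straight(position, speed=0.15, orientation=None): straight line of the TCP; orientation=None keeps the orientation; speed is the mean speed in m/s.
- manip.movej(angles): joint-space move.
- manip.let_go() and manip.grasp(): open the fingers fully, or close them until they stop; the grip force is fixed at half the most.
- manip.pause(seconds).
- manip.inverse_kinematics(position, orientation): joint angles nearest the present ones, or None.
- manip.get_obs(): the state.
- vision.grab_frame(name): name is "scene" or "side" or "wrist"; returns the picture (384x512x3 uint8, blue, green, red); there is no depth.
- vision.camera_params(name): a dict with "vfov" (degrees; the focal length in pixels is half the picture's height over the tangent of half this angle, whatever the lens; pixels are square), "cx", "cy" (the principal point, pixels), "position" and "attitude" of the camera in the world. Camera axes: x right, y down, z forward; pixel columns grow to the right and rows downward; lengths in m; the calibration is good to about 2 mm. A picture is of the moment at which its call begins: read the wrist's pose just before it. camera_params takes no time and is no camera call; for the wrist camera it gives the pose at the moment of the call.
A pose or a line that the arm cannot do raises manip.IKError and nothing moves.
- manip.close_job(): hands the job in; it is judged then, once.
The state is a dict: "time": time; "joint_positions": joint angles; "qvel": joint speeds; "tau": joint torques, N m; "tool_pos": TCP position; "tool_rot": TCP orientation; "contact_force": force on the tool from outside, world axes, zero at the start; "torque": the same for the moment, N m; "opening": finger opening in m; "grip_force": force on a finger pad.
Only numpy, scipy, OpenCV 4.12 (cv2) and the standard library are available. Lean on these libraries where they do the work, as an engineer would, in place of code of your own. Each camera call takes 0.05 s, during which the arm holds its last target. There are 200 camera calls.

TASK

Three identical closed canisters stand on the desk: two hold plastic clips, and one holds brass inserts and is clearly the heaviest. Heft them to find the heavy one, stand the two light ones upright inside the black desk tray and leave the other things on the desk where they are. Finish while still holding the heavy canister upright and still in the gripper, its base at least 15 cm above the desk.

Things in the scene. Friction and masses are not known exactly. Their poses are not given: they have to be found in the camera images.
- tin_a_mid (a point): centre, half-way up, of one of three identical closed round canisters: aluminium with a paper band and a blue lid, diameter 56 mm, height 85 mm, standing upright on the desk, z axis up. Contents cannot be seen: one canister (any of the three) weighs 0.42 to 0.58 kg, the other two 0.15 to 0.25 kg each; the three stand in any order
- tin_b_mid (a point): centre, half-way up, of one of three identical closed round canisters: aluminium with a paper band and a blue lid, diameter 56 mm, height 85 mm, standing upright on the desk, z axis up. Contents cannot be seen: one canister (any of the three) weighs 0.42 to 0.58 kg, the other two 0.15 to 0.25 kg each; the three stand in any order
- tin_c_mid (a point): centre, half-way up, of one of three identical closed round canisters: aluminium with a paper band and a blue lid, diameter 56 mm, height 85 mm, standing upright on the desk, z axis up. Contents cannot be seen: one canister (any of the three) weighs 0.42 to 0.58 kg, the other two 0.15 to 0.25 kg each; the three stand in any order
- tray: shallow open black tray fixed to the desk, outside 260 mm along its x and 210 mm along its y, 20 mm high, walls and floor 5 mm thick (canisters in it stand 5 mm above the desk); origin at the centre of its underside, on the desk
- pen_cup: brass-coloured open pen cup, 66 mm diameter, 75 mm high, loose; origin at the centre of its underside. Bystander
- clip_frame: white plastic rectangular moulded frame lying flat, 100 mm along its x, 66 mm along its y, 16 mm high, loose; origin at the centre of its underside. Bystander
- housing: white ribbed plastic moulding lying flat, about 95 mm along its x, 130 mm along its y, 28 mm high, loose; origin at the centre of its underside. Bystander
Things that resemble listed ones, but are neither listed nor needed, are in the scene too. What is shaped like the part that bears tin_c_mid but pink or turquoise is not meant.

How it is judged (in metres and radians):
At the end, for the whole second after the job is handed in: Each light canister stands in the tray (axis within its walls, tilt under 0.12 rad), let go, at rest, pressing on it with 0.8 to 3.3 N (the heavy one weighs over 4 N, so it cannot count as standing there); the heavy one is held by the fingers, still, tilt under 0.25 rad, centre over 180 mm up (((x of tin_a_mid in the frame of tray between -0.105 and 0.105 m and y of tin_a_mid in the frame of tray between -0.08 and 0.08 m and height (world z) of tin_a_mid between 0.04 and 0.056 m and angle between tin_a_mid's own z axis and vertical below 0.12 rad and contact force between the fingers and tin_a below 0.1 N and contact force between tin_a and tray between 0.8 and 3.3 N and linear speed of tin_a below 0.03 m/s) or (height (world z) of tin_a_mid above 0.18 m and angle between tin_a_mid's own z axis and vertical below 0.25 rad and contact force between the fingers and tin_a above 2 N and linear speed of tin_a below 0.03 m/s)) and ((x of tin_b_mid in the frame of tray between -0.105 and 0.105 m and y of tin_b_mid in the frame of tray between -0.08 and 0.08 m and height (world z) of tin_b_mid between 0.04 and 0.056 m and angle between tin_b_mid's own z axis and vertical below 0.12 rad and contact force between the fingers and tin_b below 0.1 N and contact force between tin_b and tray between 0.8 and 3.3 N and linear speed of tin_b below 0.03 m/s) or (height (world z) of tin_b_mid above 0.18 m and angle between tin_b_mid's own z axis and vertical below 0.25 rad and contact force between the fingers and tin_b above 2 N and linear speed of tin_b below 0.03 m/s)) and ((x of tin_c_mid in the frame of tray between -0.105 and 0.105 m and y of tin_c_mid in the frame of tray between -0.08 and 0.08 m and height (world z) of tin_c_mid between 0.04 and 0.056 m and angle between tin_c_mid's own z axis and vertical below 0.12 rad and contact force between the fingers and tin_c below 0.1 N and contact force between tin_c and tray between 0.8 and 3.3 N and linear speed of tin_c below 0.03 m/s) or (height (world z) of tin_c_mid above 0.18 m and angle between tin_c_mid's own z axis and vertical below 0.25 rad and contact force between the fingers and tin_c above 2 N and linear speed of tin_c below 0.03 m/s))); the arm keeps its last pose, push and grip.
It fails at once if the pen cup is moved more than 30 mm (distance of pen_cup from where it was at the start of the episode above 0.03 m).
It fails at once if the clip frame is moved more than 30 mm (distance of clip_frame from where it was at the start of the episode above 0.03 m).
It fails at once if the housing is moved more than 30 mm (distance of housing from where it was at the start of the episode above 0.03 m).
It also fails if it takes over 72 s, if anything falls off the work surface, if the arm or the gripper's body presses on something with over 40 N, if the wrist force passes 120 N, or if a joint passes its speed limit or range.

## Working session

There is one attempt and no reset: what is moved stays moved. The work goes in short steps, each a Python script; the robot and the scene stay as the last script left them, time stands still between calls to the robot, and variables do not carry over. Pictures are saved under pics/ and viewed, at most 10 in all, crops included, and the job is handed in when it is done.

```bash
mkdir -p pics; python3 - <<'E'
from plant import manip, vision
import cv2
for n in ("scene","side"):
    cv2.imwrite(f"pics/{n}0.png",vision.grab_frame(n)); print(n,vision.camera_params(n))
o=manip.get_obs();print(o)
E
```

```text
scene {'vfov': 55.926397539987995, 'cx': 257.7363912284543, 'cy': 194.292111147792, 'position': array([ 1.01320104, -0.3269901 ,  0.84888793]), 'attitude': array([[ 0.55348388,  0.71960444, -0.41931497],
       [ 0.8328201 , -0.47327461,  0.28709202],
       [ 0.00814156, -0.50811474, -0.86125091]])}
side {'vfov': 45.89336705650855, 'cx': 247.9728864752527, 'cy': 193.76263386380884, 'position': array([ 0.26548375, -0.74009294,  0.58128262]), 'attitude': array([[ 0.89632334, -0.24585996,  0.36899506],
       [-0.44339413, -0.50163499,  0.74280817],
       [ 0.00247404, -0.82940655, -0.55864001]])}
{'time': 0.1, 'joint_positions': array([ 6.33636217e+01,  2.05944644e+01,  8.65916218e+01, -4.75948828e-05,
        7.29068162e+01, -6.59515106e+00]), 'qvel': array([ 0.03416779, -0.08724561, -0.158683  , -0.03487497,  0.0237342 ,
       -0.01721026]), 'tau': array([ 9.81393305e-05, -5.28646123e+01, -2.79351389e+01, -3.61424964e-04,
        5.05284872e-03,  2.35379622e-05]), 'tool_pos': array([0.20541624, 0.56323908, 0.30313844]), 'tool_rot': array([[-9.39446293e-01,  3.42695397e-01, -7.26230696e-04],
       [ 3.42696116e-01,  9.39445193e-01, -1.44972323e-03],
       [ 1.85440457e-04, -1.61081356e-03, -9.99998685e-01]]), 'contact_force': array([ 0.44977691, -0.20369752, -0.41845887]), 'torque': array([-0.03438275,  0.01317292,  0.02736301]), 'grip_force': 0.0, 'opening': 0.0855565524575213}
```

View pics/scene0.png

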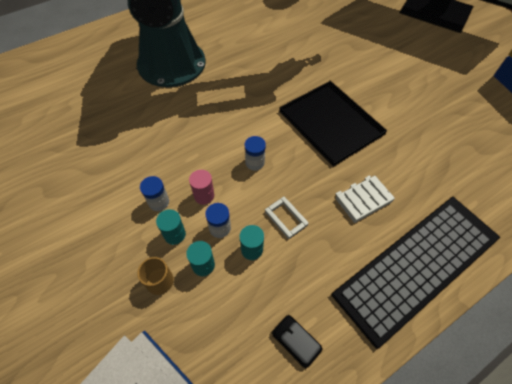

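View pics/side0.png

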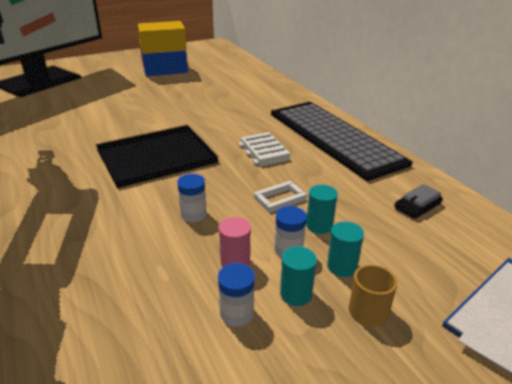

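The scene view shows the three blue-lidded canisters at (255,147), (153,187) and (217,215). The tray is near (332,122), the frame (286,217), the housing (365,198) and the cup (155,275). The lookalikes are pink at (202,186) and turquoise at (171,226), (201,258) and (252,241). They have no blue lid or aluminium body, so they aren't meant.

```bash
cat > h.py <<'E'
import cv2, numpy as np
from plant import manip, vision
def cast(n,uv,z,P=None):
    P=P or vision.camera_params(n); f=192/np.tan(np.radians(P['vfov']/2))
    d=P['attitude']@np.array([(uv[0]-P['cx'])/f,(uv[1]-P['cy'])/f,1]); o=P['position']
    return (o+d*(z-o[2])/d[2])[:2], o, d/np.linalg.norm(d)
def tri(a,b):
    _,o1,d1=a;_,o2,d2=b
    s=np.linalg.lstsq(np.c_[d1,-d2],o2-o1,rcond=None)[0]
    p,q=o1+s[0]*d1,o2+s[1]*d2
    return (p+q)/2,np.linalg.norm(p-q)
def blobs(m,amin=60):
    n,l,s,c=cv2.connectedComponentsWithStats(m.astype(np.uint8))
    return [(c[i],s[i]) for i in range(1,n) if s[i][4]>amin]
def hsv(im): return [x.astype(int) for x in cv2.split(cv2.cvtColor(im,cv2.COLOR_BGR2HSV))]
E
python3 - <<'E'
from h import *
np.set_printoptions(precision=4,suppress=True)
B={}
for n in("scene","side"):
    im=cv2.imread(f"pics/{n}0.png");H,S,V=hsv(im)
    for k,m,z in(("blue",(abs(H-114)<12)&(S>150)&(V>60),.075),("teal",(abs(H-88)<8)&(S>120)&(V>60),.0425),("pink",(H>160)&(H<176)&(S>80),.0425)):
        for c,s in blobs(m):
            if k=='blue' and s[4]>1500: continue
            r=cast(n,c,z);B.setdefault((n,k),[]).append(r);print(n,k,c,s,r[0])
    if 1:
        m=((V<45)).astype(np.uint8)
        for ct in cv2.findContours(m,0,2)[0]:
            if cv2.contourArea(ct)>3000:
                q=cv2.approxPolyDP(ct,8,True)[:,0]
                if len(q)<9:
                    print("dark",[(tuple(map(int,p)),cast(n,p,.02)[0].round(3).tolist()) for p in q])
for a in B[("scene","blue")]:
    for b in B[("side","blue")]:
        if np.linalg.norm(a[0]-b[0])<.03: print("tri",*tri(a,b))
E
python3 -c "
import cv2
a=cv2.imread('pics/scene0.png')[120:310,110:330];cv2.imwrite('pics/crop.png',cv2.resize(a,None,fx=3,fy=3,interpolation=2))"
```

```text
scene blue [254.7757 144.924 ] [246 137  19  17 263] [0.503 0.01 ]
scene blue [151.4149 186.2299] [141 177  22  19 335] [ 0.4702 -0.279 ]
scene blue [217.     213.9378] [206 204  22  21 370] [ 0.6283 -0.1812]
scene blue [167.9167 358.5417] [144 332  47  52  72] [ 0.8505 -0.4223]
scene teal [169.1859 221.1293] [157 210  28  28 441] [ 0.5644 -0.284 ]
scene teal [251.4941 236.6776] [240 226  23  22 425] [ 0.7115 -0.1368]
scene teal [199.498  253.2621] [187 241  27  26 496] [ 0.6796 -0.2623]
scene pink [201.6151 186.0881] [190 171  23  32 556] [ 0.519  -0.1672]
dark [((453, 198), [0.904, 0.377]), ((332, 294), [0.924, -0.055]), ((376, 348), [1.065, -0.051]), ((498, 237), [1.043, 0.383])]
dark [((328, 82), [0.381, 0.377]), ((280, 112), [0.403, 0.169]), ((334, 165), [0.648, 0.18]), ((385, 130), [0.633, 0.39])]
side blue [165.0404  63.0749] [143  52  44  23 841] [0.7019 0.7918]
side blue [190.8814 184.2279] [178 175  26  20 430] [0.5098 0.0164]
side blue [290.6456 218.2446] [277 206  30  25 601] [ 0.6349 -0.1744]
side blue [235.9564 279.3773] [219 264  35  32 941] [ 0.477 -0.273]
side teal [334.2697 230.7492] [ 306  185   57   92 2644] [ 0.7127 -0.2085]
side teal [297.3926 274.8252] [ 282  246   34   60 1699] [ 0.5878 -0.2789]
side pink [234.544  240.4029] [ 219  218   31   47 1226] [ 0.5308 -0.1508]
dark [((216, 157), [0.637, 0.19]), ((186, 126), [0.631, 0.393]), ((98, 145), [0.384, 0.386]), ((118, 187), [0.384, 0.16])]
tri [0.5069 0.0075 0.081 ] 8.206019466411108e-05
tri [ 0.4744 -0.2792  0.0814] 0.0005318572135743146
tri [ 0.6307 -0.1818  0.0809] 0.0013740720995039264
```

View pics/crop.png

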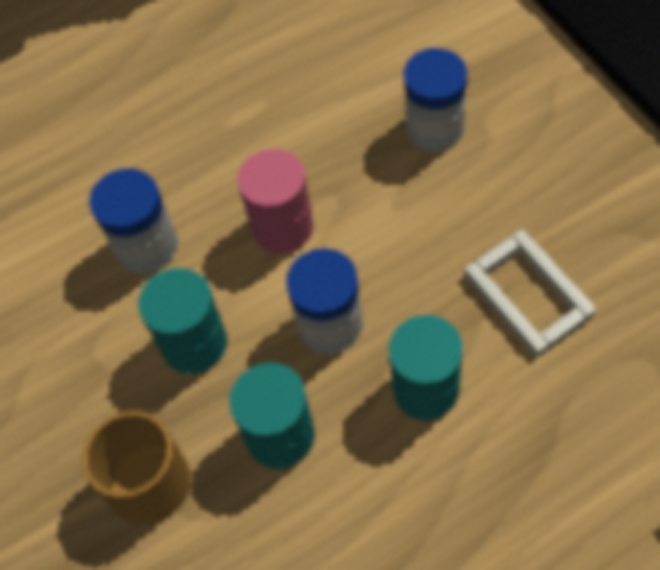

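The crop shows three blue lids with grey bodies, at scene (255,147), (153,187) and (217,215). These are the canisters; the pink and turquoise cylinders are the decoys. I'll pick A first, refining its position with the wrist camera.

```bash
cat >> h.py <<'E'
TIN=dict(A=(.507,.008),B=(.474,-.279),C=(.631,-.181)); TH=dict(A=70,B=-45,C=-15)
UP=.27; GZ=.105
def R(th):
    t=np.radians(th); y=np.array([np.cos(t),np.sin(t),0]); z=np.array([0,0,-1.])
    return np.c_[np.cross(y,z),y,z]
def fz():
    manip.pause(.3); r=[]
    for _ in range(5): r.append(manip.get_obs()['contact_force'][2]); manip.pause(.04)
    return np.mean(r)
def pick(k):
    p=np.array(TIN[k]); manip.move_pose([*p,UP],R(TH[k])); manip.pause(.2)
    P=vision.camera_params("wrist"); im=vision.grab_frame("wrist"); cv2.imwrite(f"pics/wrist{k}.png",im)
    H,S,V=hsv(im); c=[(b[0],cast("wrist",b[0],.083,P)[0]) for b in blobs((abs(H-114)<12)&(S>150)&(V>60))]
    print("wrist",c)
    c=[x for _,x in c if np.linalg.norm(x-p)<.015]
    if c: p=min(c,key=lambda x:np.linalg.norm(x-p))
    print(k,"at",p); manip.move_straight([*p,UP],.1); f0=fz()
    manip.move_straight([*p,GZ],.15); manip.grasp(); o=manip.get_obs(); print("opening",o['opening'],"grip",o['grip_force'])
    manip.move_straight([*p,UP],.15); f1=fz(); o=manip.get_obs()
    print("mass",(f0-f1)/9.81,"grip",o['grip_force'],"t",o['time']); return p
def place(xy,th,base):
    manip.move_straight([*xy,UP],.22,R(th)); manip.pause(.2)
    manip.move_straight([*xy,GZ+base+.002],.1); manip.pause(.2)
    print("z force",manip.get_obs()['contact_force'][2]); manip.let_go(); manip.pause(.2)
    manip.move_straight([*xy,UP],.2); print("t",manip.get_obs()['time'])
E
python3 -c "
from h import *
pick('A')"
```

```text
wrist [(array([258.15948154, 188.95435334]), array([0.50708521, 0.00917577]))]
A at [0.50708521 0.00917577]
opening 0.05477239655762027 grip 62.51917004585266
mass 0.16256771916302185 grip 63.56863260269165 t 6.7667
```

A weighs about 0.16 kg, so it is light. I'll place it in the tray and pick C next.

```bash
python3 -c "
from h import *
place((.458,.281),45,.005)
cv2.imwrite('pics/p1.png',vision.grab_frame('scene'))
pick('C')"
```

```text
z force -1.925485639064563
t 11.8667
wrist [(array([258.44403927, 187.78653576]), array([ 0.63231898, -0.17892233])), (array([500.38039216, 303.00784314]), array([ 0.82420291, -0.34711459])), (array([154.81623932, 321.06837607]), array([ 0.50137321, -0.28219738]))]
C at [ 0.63231898 -0.17892233]
opening 0.054901737368194224 grip 63.403440713882446
mass 0.15982398461254138 grip 63.4658145904541 t 18.1167
```

View pics/p1.png

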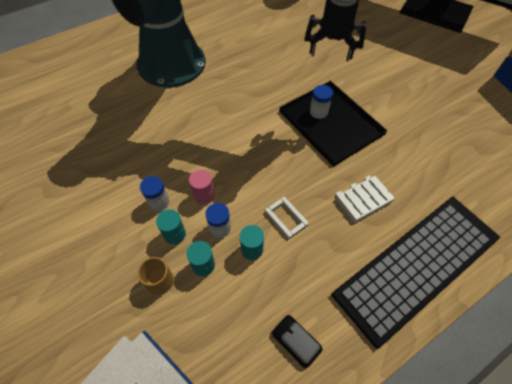

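Canister A stands upright in the tray at (321,100). C is also light at about 0.16 kg, so B should be the heavy one.

```bash
python3 -c "
from h import *
place((.565,.281),45,.005)
p=pick('B'); manip.move_straight([*p,.30],.1); manip.pause(1.)
o=manip.get_obs(); print(o['tool_pos'],o['tool_rot'][:,2],o['grip_force'],abs(o['qvel']).max(),o['time'])
a=vision.grab_frame('scene')[70:320,110:410]; b=vision.grab_frame('side')[80:330,90:400]
cv2.imwrite('pics/p2.png',cv2.resize(a,None,fx=2,fy=2)); cv2.imwrite('pics/p3.png',cv2.resize(b,None,fx=2,fy=2))"
```

```text
z force -2.003761250775251
t 24.075
wrist [(array([257.88845291, 186.09473094]), array([ 0.47668172, -0.27674691]))]
B at [ 0.47668172 -0.27674691]
opening 0.05481770088982467 grip 62.67137289047241
mass 0.4334823814080232 grip 64.02971506118774 t 30.525
[ 0.47669342 -0.27676685  0.30004241] [ 9.86606941e-05 -7.11831211e-05 -9.99999993e-01] 64.13564085960388 0.09113364348836424 31.975
```

View pics/p2.png

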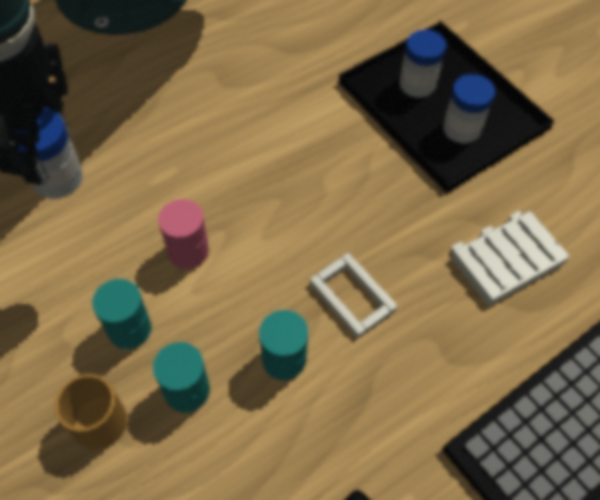

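View pics/p3.png

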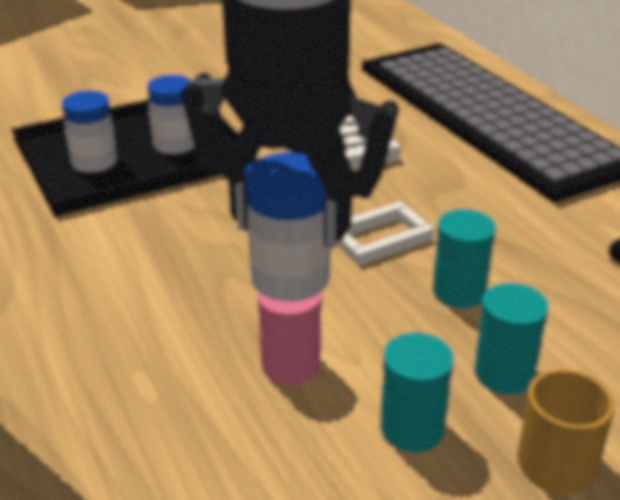

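In the crops, both light canisters stand upright in the tray (first crop (422,65) and (468,108)). The heavy one hangs upright in the gripper (second crop (288,225)), and the bystanders haven't moved. I'm handing it in.

```bash
python3 -c "
from plant import manip
print(manip.close_job())"
```

```text
the job is handed in; nothing more can be done
None
```

I handed the job in at about 32 s of the 72 s limit: the two light canisters (A and C, about 0.16 kg each) stand upright in the tray, and the heavy one (B, about 0.43 kg) is held upright with its base about 19.5 cm above the desk; the interface returned no verdict.

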